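# Show the label of the glass plate that stands the wrong way round

### The job

Three glass filter plates stand on edge in the rack, and one of them stands the wrong way round: the small corner notch that marks its frosted end is at the opposite end from the other two. Take that plate out by its clear end, keeping the fingers off the frosted end, and hold it in the air with the frosted end over the middle of the light pad, about 12 cm above it, tilted so that the face with the white label looks upward (45 degrees to the vertical, or flatter). Finish while still holding it there, steady; leave the other two plates and the other things where they are.

Things in the scene. Friction and masses are not known exactly. Their poses are not given: they have to be found in the camera images.
- odd_plate: loose glass plate that stands the wrong way round, 90 x 8 x 50 mm (x length, y thickness, z height), about 77 g, on its long edge in a rack slot. Origin: middle of its underside. x +17 to +45 mm is the frosted end, x -45 to +17 mm is clear. Notch 12 x 12 mm in the frosted end's top corner. +y: normal of the label face, with the white label
- odd_plate_label (a point): middle of the white label, which covers one face of the milky frosted end of the odd plate (the other face is plain milky), at x +31, y +4, z +22 mm in the plate's frame; same axes. Looking straight at the label of an upright plate, the notch is at the upper left
- odd_plate_frosted: the frosted end of the odd plate as a part of it (rigidly one piece with it); same origin and axes as the plate
- plate_a: an identical glass plate, same frame, standing the other way round (turned half a turn about the vertical to the odd plate); to be left alone
- plate_b: another identical glass plate, standing the same way round as plate_a; to be left alone
- rack: fixed grey plastic rack, foot 70 x 176 x 8 mm, origin: middle of its underside. Three open-ended slots along its x axis at y = -55, 0, +55 mm, 11 mm wide; rail tops 22 mm above the table. Plates stand on the foot (lower edge 8 mm, top edge 58 mm above the table) and lift straight out; which plate is in which slot varies
- light_pad: fixed flat light pad, 120 x 150 mm, 13 mm high, grey frame with white panel; origin: middle of its underside
- pad_middle (a point): middle of the white panel of the light pad, on its upper surface (13 mm above the table); the panel is 92 x 130 mm
- stopper: black rubber stopper standing on the table, 26 mm across and high, loose bystander; origin: underside
- lamp_cap: ground glass cap, 34 mm across, 31 mm high, loose bystander; origin: underside
- weight: small steel weight with a knob, 19 mm across, 26 mm high, loose bystander; origin: underside
There are look-alikes about, which are no part of the job. What is shaped like the odd_plate but green is not meant.

How it is judged (in metres and radians):
On the way:
1. the odd plate has been lifted clear of the rack (height (world z) of odd_plate above 0.035 m and contact force between odd_plate and rack below 0.05 N and contact force between the fingers and odd_plate above 1 N), for 0.1 s.
At the end, for the whole second after the job is handed in: The fingers hold the odd plate still, touching neither pad nor rack; the middle of its label is within 40 mm horizontally of the middle of the light pad's panel and 70 to 190 mm above it, the label face's normal is within 55 degrees of straight up; the other plates have stayed (within 15 mm) (contact force between the fingers and odd_plate above 1 N and horizontal distance between odd_plate_label and pad_middle below 0.04 m and height (world z) of odd_plate_label between 0.083 and 0.203 m and angle between odd_plate's own y axis and vertical below 0.96 rad and linear speed of odd_plate below 0.03 m/s and contact force between odd_plate and light_pad below 0.05 N and contact force between odd_plate and rack below 0.05 N and distance of each of plate_a, plate_b from where it was at the start of the episode below 0.015 m); the arm keeps its last pose, push and grip.
It fails at once if the fingers touch the frosted end of the plate (contact force between the fingers and odd_plate_frosted above 0.5 N).
It fails at once if another plate is moved by more than 15 mm (distance of any of plate_a, plate_b from where it was at the start of the episode above 0.015 m).
It fails at once if a bystander is moved by more than 25 mm (distance of any of stopper, lamp_cap, weight from where it was at the start of the episode above 0.025 m).
It also fails if it takes over 32 s, if anything falls off the work surface, if the arm or the gripper's body presses on something with over 40 N, if the wrist force passes 120 N, or if a joint passes its speed limit or range.

### The arm

A 7-joint arm with a two-finger parallel gripper is mounted at the origin on a cart in front of the work surface, level with it; the furniture and walls round the work are solid. World frame = base frame: x ahead of the robot, y to its left, z up, the work surface at z = 0. Lengths are in m, angles in degrees, forces in N, time in s.
With the tool pointing down it reaches from about 0.425 to 0.875 m from the base axis. Payload 4.7 kg.
Tool frame: the origin (TCP) lies midway between the tips of the shut fingers; the grasp point (between the pads) lies 19 mm behind it; z points along the fingers, x is the direction in which the jaws open and shut, and the axes are right-handed (so a half turn about z gives the same grasp; the last joint's range is limited). The gripper opens to 87 mm and grips with 3 to 60 N. Pads are 19 mm wide; open, the fingers measure 117 mm over their backs; the gripper's body (75 mm by 190 mm) begins 51 mm behind the grasp point.
Start: joints at [-68.291, 18.392, -4.016, 83.108, 1.295, 78.541, -3.26], TCP at [0.232, 0.607, 0.223] pointing down, gripper open.
Joint ranges: [-163.93, 163.93], [-17.29, 119.83], [-79.2, 71.16], [3.27, 140.29], [-89.18, 269.18], [5.43, 117.66], [-154.24, 154.24]. Speed limits (degrees/s): [147.25, 147.25, 180, 180, 180, 180, 180].

### API

Orientations are given as [roll, pitch, yaw] about the fixed x, y, z axes, in that order (R = Rz(yaw) Ry(pitch) Rx(roll)).
In Python, from cell import env gives the robot as it stands.
- The arm moves only by the tool carry_out, never from a script. Its argument "plan" is a list of rows, each an object with "grip": the closure, from 0 (fully open) to 1 (shut); "dp": the shift along the tool's x, y, z in m, a list of three; "rotation": the turn, a rotation vector about the tool's x, y, z in degrees, a list of three. In form: [{"grip": grip, "dp": [dx, dy, dz], "rotation": [wx, wy, wz]}, ...]. A call has 1 to 8 rows; each row shifts and turns the pose as measured when the row begins, along the tool's axes as they then stand; what a row does not reach is not made up. A row lasts 1/12 s, in which the tool goes at most 41.7 mm and 7.16 degrees, less where a joint would pass 70% of its speed; a pose out of reach is approached as far as the arm can. A call is refused whole if a number of a shift passes 0.0417 or a number of a turn 7.16, either way. A call with a gripper value outside its range is refused whole. The fingers move at their own pace and stop on an object; "force" is the grip in N (left out, the last holds). Time passes only in rows, so rows that do not move let the fingers close. It gives the time, the measured TCP pose, the force and the opening at its end, in the units of the state.
- env.get_obs(): the state, without advancing time (a new reading comes with each control period).
- env.read_camera(name): name is "scene" or "top" or "wrist"; returns the picture (384x512x3 uint8, red, green, blue); there is no depth.
- env.camera_params(name): a dict with "fx", "fy", "cx", "cy" (pixels), "R" (3x3) and "t" (3): a world point X has camera coordinates R X + t. Camera axes: x right, y down, z forward; pixel columns grow to the right and rows downward; lengths in m; the calibration is good to about 2 mm. A picture is of the moment at which its call begins: read the wrist's pose just before it. camera_params takes no time and is no camera call; for the wrist camera it gives the pose at the moment of the call.
- env.sign_off(): hands the job in, once; it reports no verdict.
The state is a dict: "time_s": time; "qpos": joint angles; "joint_velocities": joint speeds; "effort": joint torques, N m; "tool_pos": TCP position; "tool_rot": TCP orientation; "force": force on the tool from outside, world axes, zero at the start; "wrist_torque": the same for the moment, N m; "grip_width": finger opening in m.
Only numpy, scipy, OpenCV 4.12 (cv2) and the standard library are available. Lean on these libraries where they do the work, as an engineer would, in place of code of your own. Each camera call takes 0.05 s, during which the arm holds its last target. There are 200 camera calls.

## Working session

There is one attempt and no reset: what is moved stays moved. The work goes in short steps, Python scripts to look and compute and a tool call to move; the robot and the scene stay as the last step left them, time stands still between calls to the robot, and variables do not carry over. Pictures are saved under pics/ and viewed, about 8 in all and at most 12, crops included, and the job is handed in when it is done.

Besides the shell and the picture viewer there is one more tool, called after "Emit:" by a JSON object that holds its "name" and its "arguments". carry_out: Moves the arm, as the interface text tells. Its arguments: {"type":"object","properties":{"plan":{"type":"array","items":{"type":"object","properties":{"grip":{"type":"number"},"dp":{"type":"array","items":{"type":"number"}},"rotation":{"type":"array","items":{"type":"number"}}}}},"force":{"type":"number"}},"required":["plan"]}

```bash
ls; mkdir -p pics; python3 - <<'E'
from cell import env
import cv2,numpy as np
o=env.get_obs();print({k:np.round(v,3).tolist() for k,v in o.items()})
for n in("scene","top"):
    im=env.read_camera(n);cv2.imwrite(f"pics/{n}0.png",im[:,:,::-1]);p=env.camera_params(n);print(n,{k:np.round(v,3).tolist() for k,v in p.items()})
a=[cv2.imread(f"pics/{n}0.png") for n in("scene","top")]
cv2.imwrite("pics/s0.png",cv2.resize(a[0],(800,600)));cv2.imwrite("pics/t0.png",cv2.resize(a[1],(800,600)))
E
```

```text
pics
{'time_s': 0.0, 'qpos': [-68.288, 18.438, -4.017, 83.175, 1.297, 78.54, -3.262], 'joint_velocities': [0.049, 0.042, -0.035, -0.007, -0.097, -0.032, 0.083], 'effort': [-0.0, -49.129, -0.404, -31.252, -0.064, 0.044, 0.0], 'tool_pos': [0.232, 0.607, 0.221], 'tool_rot': [179.992, 0.108, 69.098], 'force': [-0.191, -0.329, 0.193], 'wrist_torque': [-0.01, -0.062, 0.018], 'grip_width': 0.087}
scene {'fx': 366.683, 'fy': 366.683, 'cx': 252.944, 'cy': 190.401, 'R': [[0.821, -0.571, -0.018], [-0.379, -0.521, -0.765], [0.427, 0.634, -0.644]], 't': [-0.3, 0.27, 0.648]}
top {'fx': 353.172, 'fy': 353.172, 'cx': 258.804, 'cy': 194.869, 'R': [[0.005, -0.999, -0.04], [-0.981, 0.003, -0.193], [0.193, 0.04, -0.98]], 't': [0.12, 0.46, 0.898]}
```

View pics/s0.png

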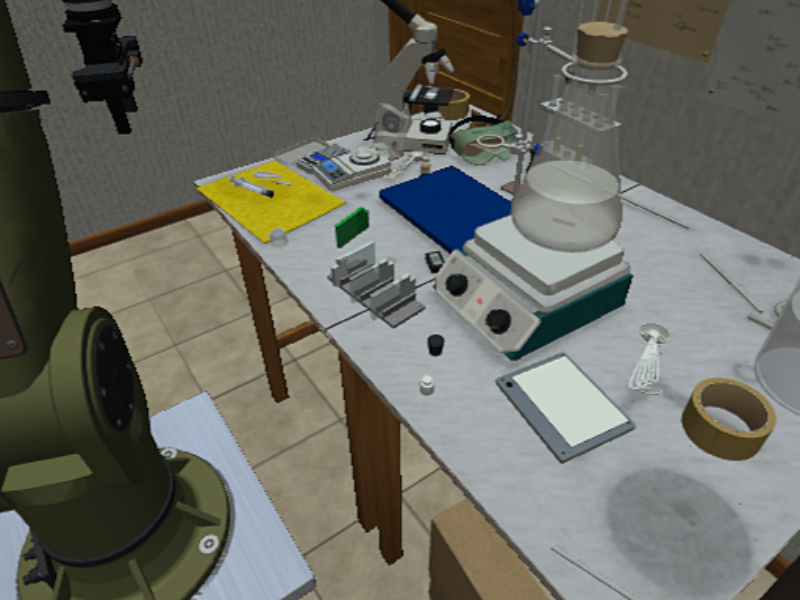

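View pics/t0.png

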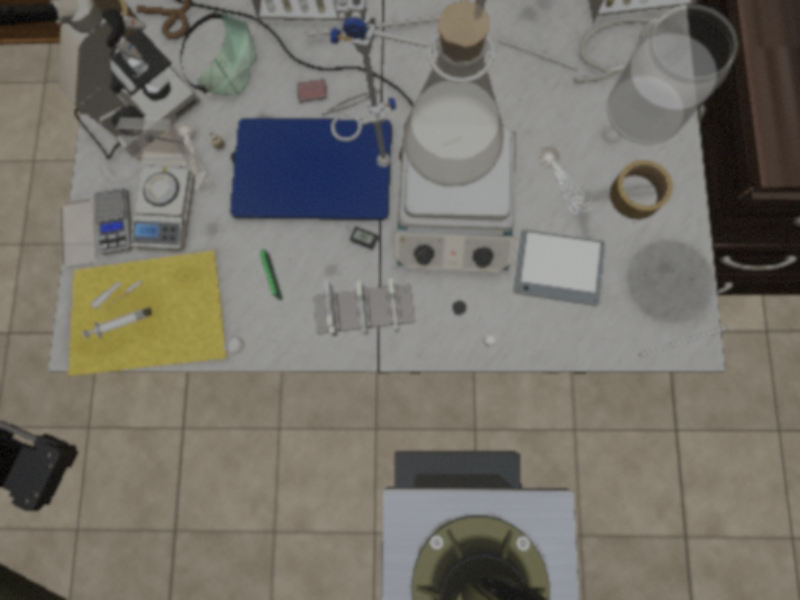

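The scene and top views show the rack at scene (375,285) / top (363,308). The pad is at top (560,267), the stopper at (459,307), the weight at (490,340), the cap at (235,345) and the green look-alike at (270,273). The robot base is at the bottom. Next I'll crop the rack close up from both cameras and localise rack and pad.

```bash
cat > h.py <<'E'
from cell import env
import numpy as np
def ray(p,uv,z):
    d=p["R"].T@np.array([(uv[0]-p["cx"])/p["fx"],(uv[1]-p["cy"])/p["fy"],1]);c=-p["R"].T@p["t"]
    return c+d*(z-c[2])/d[2]
def proj(p,X):
    c=p["R"]@np.array(X)+p["t"];return np.array([p["fx"]*c[0]/c[2]+p["cx"],p["fy"]*c[1]/c[2]+p["cy"]])
E
python3 - <<'E'
from h import *
import cv2
s=cv2.imread("pics/scene0.png");t=cv2.imread("pics/top0.png")
a=cv2.resize(s[150:212,205:280],(726,600),interpolation=cv2.INTER_CUBIC)[:, :]
b=t[170:220,195:270]
cv2.imwrite("pics/c1.png",np.vstack([cv2.resize(s[150:210,205:275],(400,343),interpolation=cv2.INTER_CUBIC),cv2.resize(b,(400,257),interpolation=cv2.INTER_CUBIC)]))
p=env.camera_params("top");k=.64
for n,uv,z in [("rackTL",(314,291),.008),("BL",(317,333),.008),("TR",(411,285),.008),("BR",(413,326),.008),("padTL",(522,232),.013),("padTR",(603,239),.013),("padBL",(516,295),.013),("padBR",(600,303),.013),("panTL",(526,233),.013),("panTR",(602,241),.013),("panBL",(522,286),.013),("panBR",(599,293),.013),("stop",(459,307),.02),("wt",(490,340),.02),("cap",(235,345),.02),("timer",(365,237),.01),("hotL",(397,265),.03)]:
    print(n,np.round(ray(p,(uv[0]*k,uv[1]*k),z),3))
E
```

```text
rackTL [0.492 0.286 0.008]
BL [0.416 0.278 0.008]
TR [0.503 0.111 0.008]
BR [0.428 0.107 0.008]
padTL [ 0.599 -0.09   0.013]
padTR [ 0.585 -0.233  0.013]
padBL [ 0.483 -0.075  0.013]
padBR [ 0.468 -0.221  0.013]
panTL [ 0.597 -0.097  0.013]
panTR [ 0.581 -0.231  0.013]
panBL [ 0.499 -0.086  0.013]
panBR [ 0.486 -0.22   0.013]
stop [0.46  0.026 0.02 ]
wt [ 0.402 -0.026  0.02 ]
cap [0.393 0.42  0.02 ]
timer [0.593 0.195 0.01 ]
hotL [0.534 0.135 0.03 ]
```

View pics/c1.png

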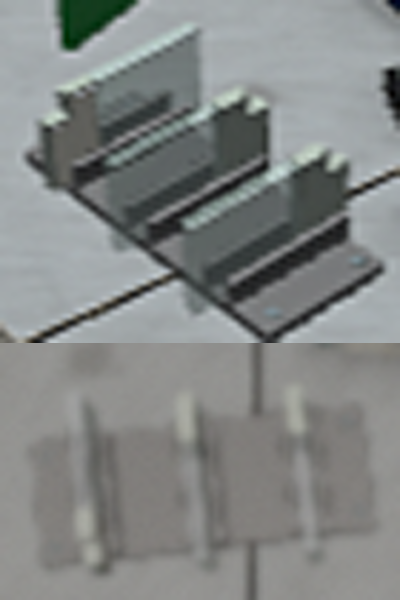

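Candidates:
- Far-left slot plate, crop (70,120), y≈+0.25: its notch and frosted end are near the robot.
- Middle plate (190,140) and right plate (270,210): notch at the far end.
- Green plate: excluded by the description.

The odd one is the +y slot plate. Its label faces world -y. I'll grip its far (high-x) end with tool x along -y, so that a later +y turn of the tool lifts the label face upward.

```bash
cat >> h.py <<'E'
def rows(target,yawt,n,y0=None,p0=None):
    o=env.get_obs();p=np.array(o["tool_pos"]);y=o["tool_rot"][2]
    d=(np.array(target)-p)/n;dy=(yawt-y)/n
    for i in range(n):
        a=np.radians(y+i*dy);print(np.round([d[0]*np.cos(a)+d[1]*np.sin(a),d[0]*np.sin(a)-d[1]*np.cos(a),-d[2]],3).tolist(),"wz",round(-dy,2))
E
python3 -c "
from h import *
rows((.47,.252,.22),-86,23)"
```

```text
[-0.011, 0.015, 0.0] wz 6.74
[-0.009, 0.016, 0.0] wz 6.74
[-0.007, 0.017, 0.0] wz 6.74
[-0.005, 0.018, 0.0] wz 6.74
[-0.003, 0.018, 0.0] wz 6.74
[-0.0, 0.019, 0.0] wz 6.74
[0.002, 0.019, 0.0] wz 6.74
[0.004, 0.018, 0.0] wz 6.74
[0.006, 0.018, 0.0] wz 6.74
[0.008, 0.017, 0.0] wz 6.74
[0.01, 0.016, 0.0] wz 6.74
[0.012, 0.014, 0.0] wz 6.74
[0.013, 0.013, 0.0] wz 6.74
[0.015, 0.011, 0.0] wz 6.74
[0.016, 0.01, 0.0] wz 6.74
[0.017, 0.008, 0.0] wz 6.74
[0.018, 0.006, 0.0] wz 6.74
[0.018, 0.003, 0.0] wz 6.74
[0.019, 0.001, 0.0] wz 6.74
[0.019, -0.001, 0.0] wz 6.74
[0.018, -0.003, 0.0] wz 6.74
[0.018, -0.005, 0.0] wz 6.74
[0.017, -0.007, 0.0] wz 6.74
```

Emit:
{"name": "carry_out", "arguments": {"plan": [{"grip":0.5,"dp":[-0.011,0.015,0],"rotation":[0,0,7]},{"grip":0.5,"dp":[-0.009,0.016,0],"rotation":[0,0,7]},{"grip":0.5,"dp":[-0.007,0.017,0],"rotation":[0,0,7]},{"grip":0.5,"dp":[-0.005,0.018,0],"rotation":[0,0,7]},{"grip":0.5,"dp":[-0.003,0.018,0],"rotation":[0,0,7]},{"grip":0.5,"dp":[0,0.019,0],"rotation":[0,0,7]},{"grip":0.5,"dp":[0.002,0.019,0],"rotation":[0,0,7]},{"grip":0.5,"dp":[0.004,0.018,0],"rotation":[0,0,7]}]}}

```text
time_s: 0.77
tool_pos: [0.3076, 0.4774, 0.2155]
tool_rot: [179.6, 0.5, 12.0]
force: [-0.1, 0.7, 0.1]
grip_width: 0.046
```

Emit:
{"name": "carry_out", "arguments": {"plan": [{"grip":0.5,"dp":[0.006,0.018,0],"rotation":[0,0,7]},{"grip":0.5,"dp":[0.008,0.017,0],"rotation":[0,0,7]},{"grip":0.5,"dp":[0.01,0.016,0],"rotation":[0,0,7]},{"grip":0.5,"dp":[0.012,0.014,0],"rotation":[0,0,7]},{"grip":0.5,"dp":[0.013,0.013,0],"rotation":[0,0,7]},{"grip":0.5,"dp":[0.015,0.011,0],"rotation":[0,0,7]},{"grip":0.5,"dp":[0.016,0.01,0],"rotation":[0,0,7]},{"grip":0.5,"dp":[0.017,0.008,0],"rotation":[0,0,7]}]}}

```text
time_s: 1.43
tool_pos: [0.3821, 0.3376, 0.2123]
tool_rot: [179.0, -0.0, -45.3]
force: [0.5, -0.1, -0.1]
grip_width: 0.0436
```

```bash
python3 -c "
from h import *
o=env.get_obs();print(o['tool_pos'],o['tool_rot'],o['grip_width'],o['qpos'])
rows((.45,.252,.22),-86,8)"
```

```text
[0.38208809 0.33761388 0.21233409] [ 1.78958389e+02 -4.96483024e-02 -4.52535963e+01] 0.04358035327699271 [-58.90729174   2.19737841  14.84903841 103.25829611  -0.51706335
  75.65919062 -89.18499827]
[0.014, 0.002, -0.001] wz 5.09
[0.014, 0.0, -0.001] wz 5.09
[0.014, -0.001, -0.001] wz 5.09
[0.013, -0.002, -0.001] wz 5.09
[0.013, -0.003, -0.001] wz 5.09
[0.013, -0.004, -0.001] wz 5.09
[0.012, -0.006, -0.001] wz 5.09
[0.012, -0.007, -0.001] wz 5.09
```

Emit:
{"name": "carry_out", "arguments": {"plan": [{"grip":0.5,"dp":[0.014,0.002,0],"rotation":[0,0,5.1]},{"grip":0.5,"dp":[0.014,0,0],"rotation":[0,0,5.1]},{"grip":0.5,"dp":[0.014,-0.001,0],"rotation":[0,0,5.1]},{"grip":0.5,"dp":[0.013,-0.002,0],"rotation":[0,0,5.1]},{"grip":0.5,"dp":[0.013,-0.003,0],"rotation":[0,0,5.1]},{"grip":0.5,"dp":[0.013,-0.004,0],"rotation":[0,0,5.1]},{"grip":0.5,"dp":[0.012,-0.006,0],"rotation":[0,0,5.1]},{"grip":0.5,"dp":[0.006,-0.004,0],"rotation":[0,0,5.1]}]}}

```text
time_s: 2.1
tool_pos: [0.4466, 0.2463, 0.2097]
tool_rot: [179.0, -1.0, -88.5]
force: [0.4, -0.1, 0.2]
grip_width: 0.0433
```

```bash
python3 - <<'E'
from h import *
import cv2,pickle
p=env.camera_params("wrist");im=env.read_camera("wrist");o=env.get_obs();pickle.dump((p,o),open("w1.pkl","wb"))
print(o['tool_pos'],o['tool_rot'],o['qpos'])
cv2.imwrite("pics/w1.png",cv2.resize(im[:,:,::-1],(800,600)))
E
```

```text
[0.44738034 0.24511523 0.20970403] [179.03722553  -1.04317616 -88.8738212 ] [ -53.00407271    2.45271638   21.72852555  103.41368981   -0.50534252
   75.66484399 -120.03452061]
```

View pics/w1.png

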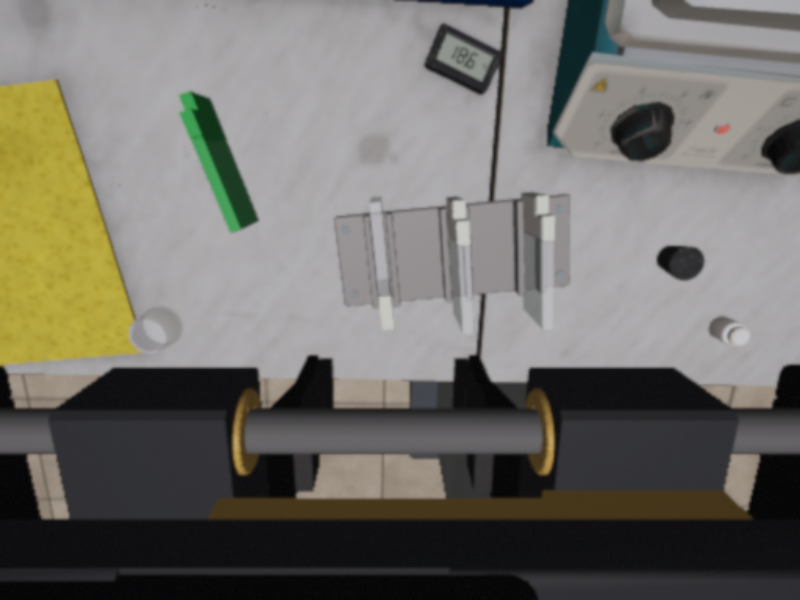

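The wrist view shows the odd plate from (376,200) at its clear far end to (388,328) at its frosted, bright near end. The clear/frosted boundary is at about (385,297). The other two have their bright stepped end at the top, (458,215) and (542,205), so the choice is confirmed.

```bash
python3 - <<'E'
from h import *
import pickle
p,o=pickle.load(open("w1.pkl","rb"));k=.64
f=ray(p,(376*k,200*k),.058);b=ray(p,(385*k,297*k),.058);n=ray(p,(388*k,328*k),.048)
print(f,b,n,np.linalg.norm(f-b),np.linalg.norm((f-n)[:2]),np.degrees(np.arctan2(*(f-b)[1::-1])))
for q,z in(((378,200),.058),((382,290),.058),((344,304),.008),((569,195),.008),((336,216),.008),((569,285),.008)):print(ray(p,(q[0]*k,q[1]*k),z)[:2])
g=(f+(b-f)*23/62);print("grip",g)
rows((g[0],g[1],.14),-86.,5)
E
```

```text
[0.49950367 0.25504103 0.058     ] [0.43611058 0.24800595 0.058     ] [0.41072714 0.2453413  0.048     ] 0.06378225924791153 0.08930484718530059 6.332520555950114
[0.49953491 0.25377976]
[0.44090557 0.25010682]
[0.41584954 0.27944047]
[0.50283964 0.1141893 ]
[0.4834403  0.28513421]
[0.43489957 0.10523961]
grip [0.47598688 0.25243124 0.058     ]
[-0.001, -0.006, 0.014] wz -0.57
[-0.001, -0.006, 0.014] wz -0.57
[-0.001, -0.006, 0.014] wz -0.57
[-0.001, -0.006, 0.014] wz -0.57
[-0.001, -0.006, 0.014] wz -0.57
```

Emit:
{"name": "carry_out", "arguments": {"plan": [{"grip":0.5,"dp":[-0.001,-0.007,0.017],"rotation":[0.5,-0.5,-1.3]},{"grip":0.5,"dp":[-0.001,-0.007,0.017],"rotation":[0.5,-0.5,-1.3]},{"grip":0.5,"dp":[-0.001,-0.007,0.017],"rotation":[0,0,-1.3]},{"grip":0.5,"dp":[-0.001,-0.007,0.017],"rotation":[0,0,0]},{"grip":0.5,"dp":[-0.001,-0.007,0.017],"rotation":[0,0,0]},{"grip":0.5,"dp":[0,0,0.01],"rotation":[0,0,0]},{"grip":0.5,"dp":[0,0,0],"rotation":[0,0,0]}]}}

```text
time_s: 2.73
tool_pos: [0.4812, 0.2537, 0.1104]
tool_rot: [-180.0, 0.1, -84.0]
force: [-0.5, -0.2, -0.3]
grip_width: 0.0436
```

```bash
python3 - <<'E'
from h import *
import cv2,pickle
p=env.camera_params("wrist");im=env.read_camera("wrist");o=env.get_obs();pickle.dump((p,o),open("w2.pkl","wb"))
print(o['tool_pos'],o['tool_rot'],o['qpos'])
cv2.imwrite("pics/w2.png",cv2.resize(im[:,:,::-1],(800,600)))
rows((.478,.2525,.026),-85.,5)
E
```

```text
[0.48154361 0.25396561 0.11127637] [-1.79944344e+02  1.76985621e-01 -8.40487061e+01] [ -50.7431274    10.5572692    22.39452358  106.94478958   -4.64275053
   63.23390771 -110.65389004]
[0.0, 0.001, 0.017] wz 0.19
[0.0, 0.001, 0.017] wz 0.19
[0.0, 0.001, 0.017] wz 0.19
[0.0, 0.001, 0.017] wz 0.19
[0.0, 0.001, 0.017] wz 0.19
```

View pics/w2.png

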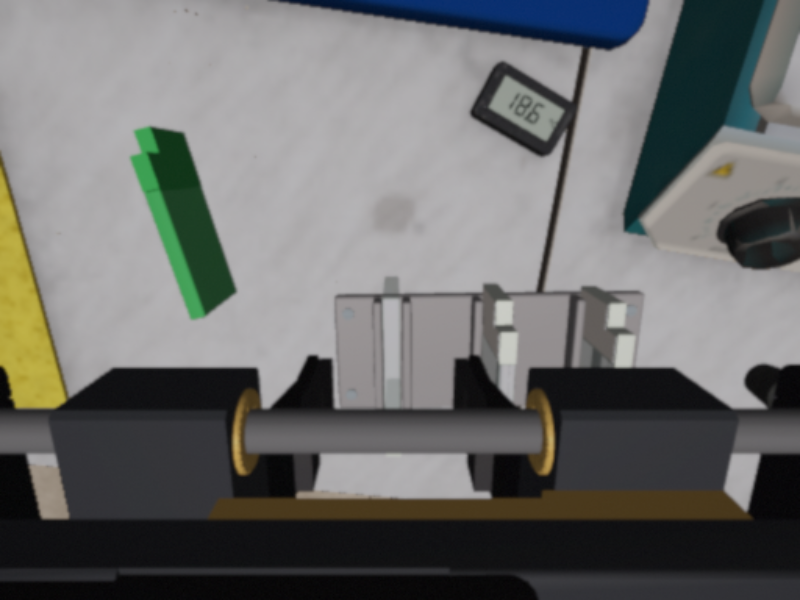

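The plate (x≈392) is centred between the fingers and aligned with the image vertical. Its far end is at about (391,280). Neighbours and the green plate clear the fingers, so I'm descending.

Emit:
{"name": "carry_out", "arguments": {"plan": [{"grip":0.5,"dp":[0.001,0.002,0.018],"rotation":[0,0,0.5]},{"grip":0.5,"dp":[0,0.001,0.018],"rotation":[0,0,0.5]},{"grip":0.5,"dp":[0,0.001,0.018],"rotation":[0,0,0]},{"grip":0.5,"dp":[0,0,0.018],"rotation":[0,0,0]},{"grip":0.5,"dp":[0,0,0.01],"rotation":[0,0,0]},{"grip":0.5,"dp":[0,0,0.001],"rotation":[0,0,0]}]}}

```text
time_s: 3.28
tool_pos: [0.4796, 0.2577, 0.0328]
tool_rot: [-179.4, 0.6, -84.7]
force: [-1.2, -0.8, 0.9]
grip_width: 0.0433
```

Emit:
{"name": "carry_out", "arguments": {"plan": [{"grip":0.5,"dp":[0.004,0.001,0.004],"rotation":[-0.5,0.5,0]},{"grip":0.5,"dp":[0.001,0.001,0.002],"rotation":[0,0,0]},{"grip":0.5,"dp":[0,0,0],"rotation":[0,0,0]}]}}

```text
time_s: 3.53
tool_pos: [0.479, 0.2533, 0.0288]
tool_rot: [-179.9, 0.2, -84.6]
force: [-0.5, 0.6, 0.1]
grip_width: 0.0436
```

Emit:
{"name": "carry_out", "arguments": {"force": 30, "plan": [{"grip":1,"dp":[0,0,0],"rotation":[0,0,0]},{"grip":1,"dp":[0,0,0],"rotation":[0,0,0]},{"grip":1,"dp":[0,0,0],"rotation":[0,0,0]},{"grip":1,"dp":[0,0,0],"rotation":[0,0,0]},{"grip":1,"dp":[0,0,0],"rotation":[0,0,0]},{"grip":1,"dp":[0,0,0],"rotation":[0,0,0]}]}}

```text
time_s: 4.03
tool_pos: [0.4812, 0.2545, 0.032]
tool_rot: [-179.6, 0.4, -84.6]
force: [-0.4, -0.2, 0.2]
grip_width: 0.0116
```

Emit:
{"name": "carry_out", "arguments": {"plan": [{"grip":1,"dp":[0,0,0.002],"rotation":[0,0,0]},{"grip":1,"dp":[0,0,0],"rotation":[0,0,0]},{"grip":1,"dp":[0,0,0],"rotation":[0,0,0]},{"grip":1,"dp":[0,0,0],"rotation":[0,0,0]}]}}

```text
time_s: 4.37
tool_pos: [0.4818, 0.2548, 0.0319]
tool_rot: [-179.6, 0.4, -84.6]
force: [0.3, 0.1, -1.0]
grip_width: 0.0079
```

Gripped at 7.9 mm, against a plate thickness of 8. Lifting straight up.

Emit:
{"name": "carry_out", "arguments": {"plan": [{"grip":1,"dp":[0,0,-0.006],"rotation":[0,0,0]},{"grip":1,"dp":[0,0,-0.01],"rotation":[0,0,0]},{"grip":1,"dp":[0,0,-0.015],"rotation":[0,0,0]},{"grip":1,"dp":[0,0,-0.02],"rotation":[0,0,0]},{"grip":1,"dp":[0,0,-0.025],"rotation":[0,0,0]},{"grip":1,"dp":[0,0,-0.025],"rotation":[0,0,0]},{"grip":1,"dp":[0,0,-0.025],"rotation":[0,0,0]},{"grip":1,"dp":[0,0,-0.025],"rotation":[0,0,0]}]}}

```text
time_s: 5.03
tool_pos: [0.4759, 0.2502, 0.1854]
tool_rot: [179.7, -0.1, -84.7]
force: [0.7, 0.4, -2.1]
grip_width: 0.0077
```

Emit:
{"name": "carry_out", "arguments": {"plan": [{"grip":1,"dp":[0,0,-0.025],"rotation":[0,0,0]},{"grip":1,"dp":[0,0,-0.02],"rotation":[0,0,0]},{"grip":1,"dp":[0,0,0],"rotation":[0,0,0]}]}}

```text
time_s: 5.28
tool_pos: [0.4783, 0.2509, 0.2408]
tool_rot: [-179.7, 0.3, -84.7]
force: [0.7, 1.2, -0.2]
grip_width: 0.0078
```

```bash
python3 - <<'E'
from h import *
import cv2
o=env.get_obs();print(o['tool_pos'],o['tool_rot'],o['qpos'],o['grip_width'])
s=env.read_camera("scene")[:,:,::-1];t=env.read_camera("top")[:,:,::-1]
cv2.imwrite("pics/l1.png",np.hstack([cv2.resize(s[100:230,170:340],(400,306)),cv2.resize(t[130:230,180:310],(397,306))]))
rows((.48,-.10,.24),-10.,16)
E
```

```text
[0.47834359 0.25093622 0.24076357] [-179.72576759    0.25279019  -84.74466779] [ -52.00170916    3.96841628   22.78640475   98.3832685    -1.69470578
   77.60889861 -113.65573328] 0.007823379087235542
[0.022, 0.002, -0.0] wz -4.67
[0.022, 0.004, -0.0] wz -4.67
[0.021, 0.005, -0.0] wz -4.67
[0.021, 0.007, -0.0] wz -4.67
[0.02, 0.009, -0.0] wz -4.67
[0.019, 0.01, -0.0] wz -4.67
[0.018, 0.012, -0.0] wz -4.67
[0.017, 0.013, -0.0] wz -4.67
[0.016, 0.015, -0.0] wz -4.67
[0.015, 0.016, -0.0] wz -4.67
[0.014, 0.017, -0.0] wz -4.67
[0.012, 0.018, -0.0] wz -4.67
[0.011, 0.019, -0.0] wz -4.67
[0.009, 0.02, -0.0] wz -4.67
[0.007, 0.021, -0.0] wz -4.67
[0.006, 0.021, -0.0] wz -4.67
```

View pics/l1.png

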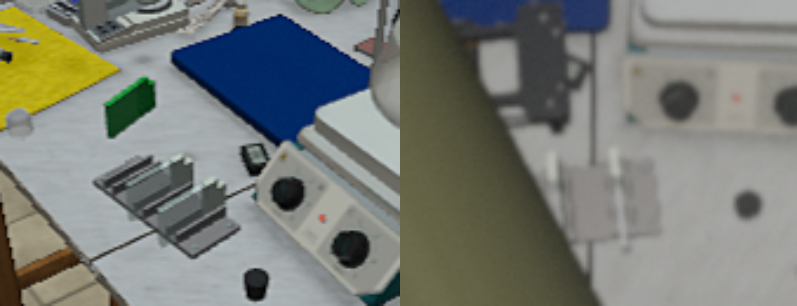

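The odd plate is out of its slot, and the other two are still in the rack. Swinging over to the pad side, staying at x≈0.46 to clear the flask.

Emit:
{"name": "carry_out", "arguments": {"plan": [{"grip":1,"dp":[0.012,0.002,0],"rotation":[0,0,-3]},{"grip":1,"dp":[0.02,0.005,0],"rotation":[0,0,-4.6]},{"grip":1,"dp":[0.021,0.006,0],"rotation":[0,0,-4.6]},{"grip":1,"dp":[0.021,0.008,0],"rotation":[0,0,-4.6]},{"grip":1,"dp":[0.02,0.01,0],"rotation":[0,0,-4.6]},{"grip":1,"dp":[0.019,0.011,0],"rotation":[0,0,-4.6]},{"grip":1,"dp":[0.018,0.013,0],"rotation":[0,0,-4.6]},{"grip":1,"dp":[0.017,0.014,0],"rotation":[0,0,-4.6]}]}}

```text
time_s: 6.05
tool_pos: [0.4573, 0.0817, 0.2219]
tool_rot: [178.7, 0.5, -47.3]
force: [0.9, 0.2, -0.6]
grip_width: 0.0077
```

Emit:
{"name": "carry_out", "arguments": {"plan": [{"grip":1,"dp":[0.015,0.015,0],"rotation":[0,0,-4.6]},{"grip":1,"dp":[0.014,0.016,0],"rotation":[0,0,-4.6]},{"grip":1,"dp":[0.013,0.017,0],"rotation":[0,0,-4.6]},{"grip":1,"dp":[0.011,0.018,0],"rotation":[0,0,-4.6]},{"grip":1,"dp":[0.01,0.019,0],"rotation":[0,0,-4.6]},{"grip":1,"dp":[0.008,0.02,0],"rotation":[0,0,-4.6]},{"grip":1,"dp":[0.006,0.02,0],"rotation":[0,0,-4.6]},{"grip":1,"dp":[0.005,0.012,0],"rotation":[0,0,-3]}]}}

```text
time_s: 6.72
tool_pos: [0.4441, -0.0908, 0.2091]
tool_rot: [178.7, 2.6, -10.3]
force: [-0.1, -0.3, -1.7]
grip_width: 0.0078
```

```bash
python3 -c "
from h import *
o=env.get_obs();print(o['tool_pos'],o['tool_rot'],o['grip_width'],o['qpos'])
rows((.47,-.10,.22),-12,6)"
```

```text
[ 0.44413781 -0.09078132  0.20913687] [178.65664013   2.55179275 -10.28573774] 0.007765679772533318 [-38.79436924  -6.44263719  43.59292137 110.11312301   5.65614985
  77.3063031   -7.11815804]
[0.005, 0.001, -0.002] wz 0.29
[0.005, 0.001, -0.002] wz 0.29
[0.005, 0.001, -0.002] wz 0.29
[0.005, 0.001, -0.002] wz 0.29
[0.005, 0.001, -0.002] wz 0.29
[0.005, 0.001, -0.002] wz 0.29
```

Now tilting about tool +y while moving outward.

Emit:
{"name": "carry_out", "arguments": {"plan": [{"grip":1,"dp":[0.013,0,0],"rotation":[0,4,0]},{"grip":1,"dp":[0.013,0,0.001],"rotation":[0,6,0]},{"grip":1,"dp":[0.013,0,0.003],"rotation":[0,6,0]},{"grip":1,"dp":[0.013,0,0.005],"rotation":[0,6,0]},{"grip":1,"dp":[0.012,0,0.006],"rotation":[0,6,0]},{"grip":1,"dp":[0.011,0,0.007],"rotation":[0,6,0]}]}}

```text
time_s: 7.22
tool_pos: [0.5083, -0.1044, 0.1934]
tool_rot: [178.3, -26.1, -9.3]
force: [-0.9, -0.2, -1.3]
grip_width: 0.0082
```

```bash
cat >> h.py <<'E'
from scipy.spatial.transform import Rotation as Ro
def fin(pad=(.541,-.158),zl=.133,phi=-12,th=52):
    o=env.get_obs();R=Ro.from_euler("xyz",o["tool_rot"],degrees=True)
    print(o["time_s"],np.round(o["tool_pos"],4),np.round(o["tool_rot"],1),np.round(o["qpos"],1),o["grip_width"])
    l=np.array([.004,.058,.002]);print("label",o["tool_pos"]+R.apply(l),"normal angle",np.degrees(np.arccos(R.apply([1,0,0])[2])))
    Rt=Ro.from_euler("z",phi,degrees=True)*Ro.from_euler("x",180,degrees=True)*Ro.from_euler("y",th,degrees=True)
    pt=np.array([*pad,zl])-Rt.apply(l)
    print("dp tool",np.round(R.inv().apply(pt-o["tool_pos"]),4),"rot",np.round((R.inv()*Rt).as_rotvec(degrees=True),1),"target",pt)
E
python3 -c "
from h import *
fin()"
```

```text
7.2167 [ 0.5083 -0.1044  0.1934] [178.3 -26.1  -9.3] [-11.3 -17.2  15.1 126.2  11.9  45.1 -12. ] 0.0081512532386035
label [ 0.50255349 -0.16226065  0.19495897] normal angle 63.91943695836616
dp tool [ 0.0082 -0.0127  0.0731] rot [ 0.  25.9  2.5] target [ 0.54910847 -0.10042775  0.13107928]
```

Joint 2 is near its lower limit, so I'll move outward and down before tilting further.

Emit:
{"name": "carry_out", "arguments": {"plan": [{"grip":1,"dp":[0.006,-0.004,0.012],"rotation":[0,0,0]},{"grip":1,"dp":[0.008,-0.004,0.014],"rotation":[0,0,0]},{"grip":1,"dp":[0.008,-0.003,0.014],"rotation":[0,0,0]},{"grip":1,"dp":[0.004,-0.001,0.014],"rotation":[0,0,0]}]}}

```text
time_s: 7.55
tool_pos: [0.5478, -0.1095, 0.1458]
tool_rot: [178.1, -25.5, -10.1]
force: [0.4, -0.1, -0.2]
grip_width: 0.0073
```

```bash
python3 -c "
from h import *
fin()"
```

```text
7.55 [ 0.5478 -0.1095  0.1458] [178.1 -25.5 -10.1] [-12.   -8.1  17.1 124.9  10.3  38.  -11.8] 0.007290966710292034
label [ 0.5411686  -0.16722028  0.14749217] normal angle 64.49308945607557
dp tool [-0.0066 -0.0095  0.0129] rot [ 0.7 26.5  1.9] target [ 0.54910847 -0.10042775  0.13107928]
```

```bash
python3 -c "
from h import *
fin(pad=(.549,-.158),phi=-35,th=48)"
```

```text
7.55 [ 0.5478 -0.1095  0.1458] [178.1 -25.5 -10.1] [-12.   -8.1  17.1 124.9  10.3  38.  -11.8] 0.007290966710292034
label [ 0.5411686  -0.16722028  0.14749217] normal angle 64.49308945607557
dp tool [ 0.0211 -0.0077  0.0259] rot [-13.1  21.8  20.4] target [ 0.57885746 -0.10810149  0.13136568]
```

Emit:
{"name": "carry_out", "arguments": {"plan": [{"grip":1,"dp":[0.006,-0.002,0.007],"rotation":[-3,4,5]},{"grip":1,"dp":[0.006,-0.002,0.007],"rotation":[-3,5,5]},{"grip":1,"dp":[0.006,-0.002,0.007],"rotation":[-3,5,5]}]}}

```text
time_s: 7.8
tool_pos: [0.5593, -0.1159, 0.1326]
tool_rot: [176.6, -33.1, -20.0]
force: [-0.2, -0.1, -0.2]
grip_width: 0.0078
```

```bash
python3 -c "
from h import *
fin(pad=(.549,-.158),phi=-35,th=48)"
```

```text
7.8 [ 0.5593 -0.1159  0.1326] [176.6 -33.1 -20. ] [ -8.4  -7.4   8.  129.4  30.5  31.  -43.8] 0.00784611956159222
label [ 0.54187339 -0.17125917  0.13602993] normal angle 56.86745759077387
dp tool [ 0.0125 -0.0145  0.0088] rot [-6.4 14.4 11.9] target [ 0.57885746 -0.10810149  0.13136568]
```

Emit:
{"name": "carry_out", "arguments": {"plan": [{"grip":1,"dp":[0.007,-0.005,0.005],"rotation":[-3,4,6]},{"grip":1,"dp":[0.006,-0.005,0.005],"rotation":[-3,4,6]},{"grip":1,"dp":[0.003,-0.003,0.002],"rotation":[-1,4,2]}]}}

```text
time_s: 8.05
tool_pos: [0.5681, -0.1162, 0.1263]
tool_rot: [177.2, -39.6, -28.5]
force: [0.3, 0.2, -0.5]
grip_width: 0.0078
```

```bash
python3 -c "
from h import *
fin(pad=(.549,-.158),phi=-38,th=48)"
```

```text
8.05 [ 0.5681 -0.1162  0.1263] [177.2 -39.6 -28.5] [ -6.5  -5.2   0.5 131.8  51.3  31.  -75.3] 0.007839551428596407
label [ 0.54263025 -0.16838233  0.1295655 ] normal angle 50.38616631037857
dp tool [ 0.0098 -0.0121  0.001 ] rot [-3.7  8.2  7. ] target [ 0.58142802 -0.10973249  0.13136568]
```

Emit:
{"name": "carry_out", "arguments": {"plan": [{"grip":1,"dp":[0.006,-0.006,0.001],"rotation":[-2,4,4]},{"grip":1,"dp":[0.006,-0.006,0.001],"rotation":[-2,4,4]},{"grip":1,"dp":[0.002,-0.003,0],"rotation":[0,2,0]},{"grip":1,"dp":[0,0,0],"rotation":[0,0,0]},{"grip":1,"dp":[0,0,0],"rotation":[0,0,0]}]}}

```text
time_s: 8.47
tool_pos: [0.5713, -0.1111, 0.1182]
tool_rot: [177.7, -46.0, -34.3]
force: [-0.4, 0.4, -1.3]
grip_width: 0.0075
```

```bash
python3 - <<'E'
from h import *
import cv2
fin(pad=(.545,-.158),phi=-37,th=48)
s=env.read_camera("scene")[:,:,::-1];t=env.read_camera("top")[:,:,::-1]
cv2.imwrite("pics/f_s.png",s);cv2.imwrite("pics/f_t.png",t)
cv2.imwrite("pics/f1.png",np.hstack([cv2.resize(s[150:320,200:420],(400,309)),cv2.resize(t[100:250,230:424],(400,309))]))
E
```

```text
8.4667 [ 0.5713 -0.1111  0.1182] [177.7 -46.  -34.3] [  -7.6   -2.1   -4.4  134.1   69.3   35.6 -102.1] 0.0074692025916114685
label [ 0.54071448 -0.16053019  0.12126813] normal angle 44.044695706531535
dp tool [ 0.0117 -0.0043 -0.007 ] rot [0.3 2.  1.9] target [ 0.5765807  -0.1091739   0.13136568]
```

View pics/f1.png

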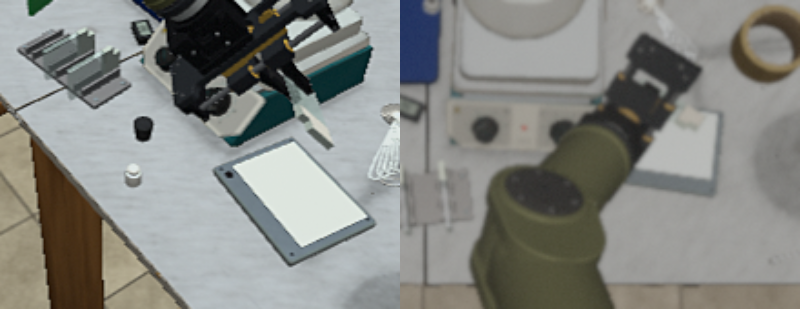

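The view shows the plate held over the pad with its label face up and the frosted end at scene crop (315,125) / top crop (688,118). The other plates, stopper and weight are in place. One small correction, then a check against the cameras.

Emit:
{"name": "carry_out", "arguments": {"plan": [{"grip":1,"dp":[0.006,-0.001,-0.005],"rotation":[0,2,1]},{"grip":1,"dp":[0.006,-0.001,-0.004],"rotation":[0,1.5,1]},{"grip":1,"dp":[0.002,0,-0.001],"rotation":[0,0,0]},{"grip":1,"dp":[0,0,0],"rotation":[0,0,0]},{"grip":1,"dp":[0,0,0],"rotation":[0,0,0]},{"grip":1,"dp":[0,0,0],"rotation":[0,0,0]}]}}

```text
time_s: 9.07
tool_pos: [0.574, -0.1147, 0.1368]
tool_rot: [-179.9, -49.4, -37.8]
force: [0.5, -0.5, -0.6]
grip_width: 0.0074
```

```bash
python3 - <<'E'
from h import *
import cv2
fin(pad=(.545,-.158),phi=-37,th=48)
o=env.get_obs();R=Ro.from_euler("xyz",o["tool_rot"],degrees=True);print(o["force"])
out=[]
for n,sz in(("scene",60),("top",60)):
    p=env.camera_params(n);im=env.read_camera(n)[:,:,::-1].copy()
    L=o["tool_pos"]+R.apply([.004,.058,.002])
    u=proj(p,L);c=[proj(p,o["tool_pos"]+R.apply([.004,y-0+.027,.024-z])) for y,z in((.045,0),(.045,.038),(.017,0),(.017,.05))]
    x0,y0=int(u[0])-35,int(u[1])-30
    k=400/70;cr=cv2.resize(im[y0:y0+60,x0:x0+70],(400,343),interpolation=cv2.INTER_CUBIC)
    for q in[u]+c: cv2.circle(cr,tuple(int(v) for v in ((q-[x0,y0]+.5)*k)),3,(0,0,255),1)
    print(n,u,x0,y0,"padmid px",proj(p,(.541,-.158,.013)))
    out.append(cr)
cv2.imwrite("pics/f2.png",np.hstack(out))
E
```

```text
9.0667 [ 0.574  -0.1147  0.1368] [-179.9  -49.4  -37.8] [  -8.    -3.3   -5.2  134.8   73.6   37.6 -108.6] 0.00737408015203815
label [ 0.54172038 -0.16308852  0.13847992] normal angle 40.5981658658753
dp tool [-0.005  -0.006   0.0026] rot [ 0.5 -1.4 -0.5] target [ 0.5765807  -0.1091739   0.13136568]
[ 0.51132718 -0.46039824 -0.59010143]
scene [378.76703673 213.8696172 ] 343 183 padmid px [364.49402605 255.83664888]
top [374.032561   154.14044409] 339 124 padmid px [359.55837344 168.19044857]
```

View pics/f2.png

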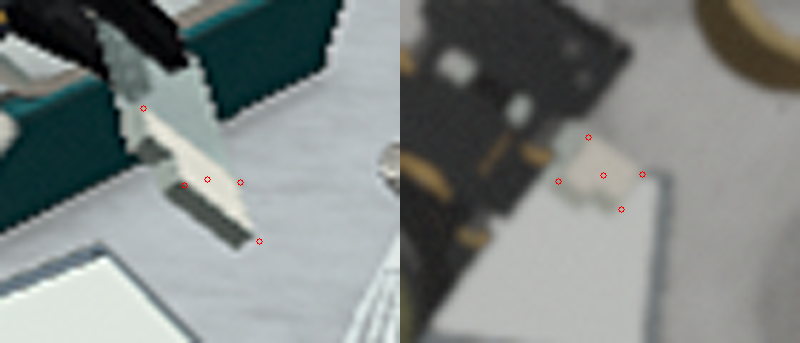

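The cameras agree with the computed label position to within a few mm: (0.542,-0.163,0.138) against the panel middle at (0.541,-0.158). The normal is 41° from vertical. Settling, then handing in.

Emit:
{"name": "carry_out", "arguments": {"plan": [{"grip":1,"dp":[0,0,0],"rotation":[0,0,0]},{"grip":1,"dp":[0,0,0],"rotation":[0,0,0]},{"grip":1,"dp":[0,0,0],"rotation":[0,0,0]},{"grip":1,"dp":[0,0,0],"rotation":[0,0,0]}]}}

```text
time_s: 9.5
tool_pos: [0.5738, -0.115, 0.1364]
tool_rot: [-179.9, -49.4, -37.8]
force: [-0.1, 0.4, -1.0]
grip_width: 0.0077
```

```bash
python3 -c "
from h import *
fin();print(np.round(env.get_obs()['joint_velocities'],2));print(env.sign_off())"
```

```text
9.5 [ 0.5738 -0.115   0.1364] [-179.9  -49.4  -37.8] [  -8.    -3.3   -5.2  134.8   73.6   37.6 -108.6] 0.007689408124383504
label [ 0.54156999 -0.16336681  0.13806601] normal angle 40.646026704811035
dp tool [-0.0226  0.0036 -0.0181] rot [ 19.9   2.6 -16.4] target [ 0.54910847 -0.10042775  0.13107928]
[ 0.03  0.04 -0.06  0.05 -0.12 -0.07  0.05]
the job is handed in; nothing more can be done
None
```

I took the odd plate out of the rack's +y slot by its clear end and handed in while holding it still over the light pad, at 9.5 s. The hand-in gives no verdict.

- **Position:** my last check put the label middle about 5 mm from the panel middle horizontally and about 125 mm above it. This comes from the arm's pose and where I gripped the plate. The scene and top views agreed by eye to a few mm.
- **Tilt:** the label face's normal was about 41° from straight up.
- **Hold:** the finger opening was 7.7 mm on the 8 mm plate, and the joint speeds were almost zero. By my grip estimate the nearest pad edge was about 35 mm from the frosted end.
- **Other things:** the other two plates, the stopper and the weight looked undisturbed in the late views. I checked this only by eye, and the lamp cap was not in the last views.

Joint 2 came within about 0.1° of its lower limit during the tilt. I moved outward and turned the tool to the side to finish, which kept every joint in range in the readings I took. No check failed.

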